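Index the panel on the scratch tester for the next run

ROBOT

A 6-joint arm with a two-finger parallel gripper is mounted at the origin on the work surface. World frame = base frame: x ahead of the robot, y to its left, z up, the work surface at z = 0. Lengths are in mm, angles in rad, forces in N, time in s.
With the tool pointing down it reaches from about 250 to 775 mm from the base axis. Payload 4 kg.
Tool frame: the origin (TCP) lies between the finger pads; the fingertips stand 17 mm ahead of it and the grasp point (between the pads) lies 2 mm behind it (manip.finger_overhang is the distance from the TCP to the fingertips, in mm); z points along the fingers, y is the line along which they close (so a half turn about z gives the same grasp; the last joint's range is limited). The gripper opens to 85 mm and grips with 20 to 120 N. Pads are 22 mm wide; open, the fingers measure 114 mm over their backs; the gripper's body (76 mm by 85 mm) begins 54 mm behind the grasp point. The pads swing forward as they close: fully open they stand 13 mm farther back than shut.
Start: joints at [1.184, 0.087, 1.371, -0, 1.684, -0.103], TCP at [154.011, 528.012, 248.341] pointing down, gripper open.
Joint ranges: [-3.1, 3.1], [-0.76, 2.03], [0.27, 2.55], [-1.08, 4.22], [0.17, 2.65], [-2.57, 2.57]. Speed limits (rad/s): [2.79, 2.79, 3.14, 3.14, 3.14, 3.14].

INTERFACE

Orientations are given as a rotation vector (axis times angle).
In Python, from station import manip, eyes, models gives the robot as it stands. The module is installed in compiled form; this text tells all that it offers. Calls block until the motion is done:
- manip.move_ptp(position, orientation): joint-space move of the TCP to a pose.
- manip.move_l(position, speed=150, ori=None): straight line of the TCP; ori=None keeps the orientation; speed is the mean speed in mm/s.
- manip.movej(angles): joint-space move.
- manip.command_gripper(opening): finger opening in mm; the grip force is fixed at half the most; returns when the fingers have stopped.
- manip.hold(seconds).
- manip.ik(position, orientation): joint angles nearest the present ones, or None.
- manip.get_state(): the state.
- eyes.camera(name): name is "side" or "top"; returns the picture (480x640x3 uint8, red, green, blue); there is no depth.
- eyes.camera_params(name): a dict with "fovy" (degrees; the focal length in pixels is half the picture's height over the tangent of half this angle, whatever the lens; pixels are square), "cx", "cy" (the principal point, pixels), "extrinsics" (4x4, takes a point from world to camera coordinates). Camera axes: x right, y down, z forward; pixel columns grow to the right and rows downward; lengths in mm; the calibration is good to about 2 mm. A picture is of the moment at which its call begins. camera_params takes no time and is no camera call.
A pose or a line that the arm cannot do raises manip.IKError and nothing moves.
- manip.finish_job(): hands the job in; it is judged then, once.
Trained networks look in the newest picture that a camera, given by its name, has taken for a name from the list of things; names that differ only in an ending like _2 or _b are one class to them, and where a whole thing is asked for, a point or a joint stands for the part that bears it (a point fixed in the world has none). Each returns a list of dicts, best first, with "score" (0 to 1); they miss things now and then, are a little off and sometimes report something else, mostly with a low value. They report only what shows in the picture. A call takes as long as a camera call.
- models.spot_in(target, camera): "centre" ([x, y, z] in mm, in world coordinates, good to about 4 mm: the middle of the surface that is visible of it).
- models.mark_of(target, camera): "centre" ([x, y, z] in mm, in world coordinates, good to about 4 mm: a listed point, or the origin of a listed thing).
The state is a dict: "clock": time; "joint_positions": joint angles; "joint_vel": joint speeds; "joint_torque": joint torques, N m; "eef_pos": TCP position; "eef_rot": TCP orientation; "ft_force": force on the tool from outside, world axes, zero at the start; "moment": the same for the moment, N m; "gripper_width": finger opening in mm; "grasp_force": force on a finger pad.
Only numpy, scipy, OpenCV 4.12 (cv2) and the standard library are available. Lean on these libraries where they do the work, as an engineer would, in place of code of your own. Each camera call takes 0.05 s, during which the arm holds its last target. There are 200 camera calls.

TASK

The scratch tester's stylus still rests on the painted panel: lift it off with the lift lever, pushed right up to its stop so that it stays, and turn the panel table by its crank until the scale reads 30 degrees at the index line. Then bring the lever all the way down under control, without letting it drop, so that the stylus is set gently on the panel with its full load, and let go. Never turn the table with the stylus on the panel, move the beam only by its lever, keep off the magnifier and leave everything else in its place.

Things in the scene. Friction and masses are not known exactly. Their poses are not given: they have to be found in the camera images.
- tester: Scratch tester fixed to the bench: grey base 200 (x) x 330 (y) mm, top at z 50. Origin on the bench, 15 mm to the +y side of the base's middle; x from its front (robot's side) to its back, y along the beam to the stylus end, z up. Offsets (x, y, z) below are in this frame, in mm. Beam column at (0, -120), lever in front between column and disc table, magnifier over them.
- lever_pivot (a point): Pivot of the lift lever, at (4, -50, 131) in the tester frame. The lever turns about the tester's y axis between two steel cheeks (48 mm over all, x -10 to 18, up to z 144).
- lever_tab (a point): Centre of the lift lever's black tab, a flat round disc 30 mm across and 14 mm thick (faces to tester +y and -y), 90 mm from the pivot, on a 9 mm rod. Moves in the upright plane y -50, 45 mm below to 58 mm above the pivot. Magnifier edge just behind and 85 mm above the raised tab: come in leaning, fingers pointing down and forward (tester +x), 30 to 45 deg. 21 mm free below the lowered tab.
- lift_lever (a joint): Lift lever angle: 0 on its lower stop (tab 30 deg below level), 1.222 rad on its upper stop (40 deg above). Its roller takes up the beam at about 0.07 and passes top dead centre at 0.87; it stays raised only at the upper stop (over 1.12). Let go below 0.87 it falls and drops the beam: hold it both ways. About 3 N lifts it at the tab; 1 N starts it back down. By 0 it is clear of the beam.
- beam: Balanced beam 14 x 14 mm, 250 mm long along tester y at z 162, hinged on the column (origin on the hinge, x along its axis); two steel weights (52 mm across, to z 220) over the stylus, a counterweight behind. It rests on its stylus (about 6 N) or, lifted 11 mm, on the raised lever's roller. The robot must not touch it.
- stylus_tip (a point): Tip of the stylus under the beam's end, at (0, 30, 88) when it rests on the panel.
- panel_table: Aluminium graduated disc table, 176 mm across, top at z 85, with the painted test panel (100 x 100 x 3 mm, top at z 88) clipped on it. Origin on its upright axis at (0, 65, 68).
- table_axis (a point): Point on the upright axis of the disc table at (0, 65, 107) in the tester frame, level with the middle of the crank grip.
- turntable (a joint): Scale reading at the index line in rad (30 deg = 0.524): the angle from the index line at the disc's front (tester -x) to the crank arm, counted clockwise from above, so 90 deg puts the crank on the tester's +y side. Lines every 10 deg, long ones every 30; the crank arm stands on the zero line. Stiff (about 2 N at the crank), stays where left; range 0 to 2.4.
- crank_grip (a point): Middle of the black upright crank grip, a freely spinning sleeve 19 mm across and 42 mm high (z 86 to 128), on a 16 mm wide arm, 112 mm from the table axis. It stands free on all sides above the arm; the grip travels in a level circle about the table axis.
- magnifier: Fixed rectangular magnifier, white frame 116 (x) x 170 (y) x 22 mm with a clear lens, hanging level over beam, stylus and lever: tester x -61 to 55, y -115 to 55, underside at z 274, top at 296; carried by a 16 mm post at (84, -30). Origin as the tester's. Not to be pushed.
- spare_weight: Bystander: steel disc weight 52 mm across, 22 mm high, standing on the tester's base behind the lever. Origin under its centre.
- panel_stack: Bystander: stack of grey test panels 100 x 100 x 18 mm on the bench before the tester. Origin under its centre.
- tape_roll: Bystander: roll of masking tape 104 mm across, 25 mm high, flat on the bench before the tester. Origin under its centre.
- mixing_cup: Bystander: clear mixing cup 94 mm across, 115 mm high. Origin under its centre.
- paint_tin: Bystander: paint tin 110 mm across with a black stirring lid, about 175 mm high. Origin under its centre.
- stir_stick: Bystander: wooden stirring stick 200 x 22 x 6 mm lying on the bench. Origin under its centre.
- spray_gun: Bystander: steel spray gun lying on its side, about 190 x 130 mm, 34 mm high. Origin under its body.

How it is judged:
By the outcome, as a careful person would: the job done as asked, in the order asked, and still so for the second after the job is handed in, with the robot touching nothing.
It also fails if it takes over 72 s, if anything falls off the work surface, if the arm or the gripper's body presses on something with over 40 N, if the wrist force passes 120 N, or if a joint passes its speed limit or range.

## Working session

There is one attempt and no reset: what is moved stays moved. The work goes in short steps, each a Python script; the robot and the scene stay as the last script left them, time stands still between calls to the robot, and variables do not carry over. Pictures are saved under pics/ and viewed, at most 10 in all, crops included, and the job is handed in when it is done.

```bash
mkdir -p pics; python3 - <<'E'
from station import manip, eyes, models
import cv2, numpy as np
for c in ("side","top"):
    im=eyes.camera(c); cv2.imwrite(f"pics/{c}0.png",im[:,:,::-1])
    p=eyes.camera_params(c); print(c,p["fovy"],p["cx"],p["cy"],np.round(p["extrinsics"],3).tolist())
    for n in ["tester","lever_pivot","lever_tab","table_axis","crank_grip","stylus_tip","panel_table","magnifier","beam","panel_stack","tape_roll","mixing_cup","paint_tin"]:
        r=models.mark_of(n,c); print(n,[(np.round(d["centre"]).tolist(),round(d["score"],2)) for d in r[:2]])
s=manip.get_state();print(s["clock"],s["eef_rot"],s["gripper_width"])
E
```

```text
side 57.599486605750236 317.07326554360617 234.24928811727364 [[0.917, -0.399, 0.0, -460.481], [-0.294, -0.676, -0.676, 213.087], [0.27, 0.62, -0.737, 1200.862], [0.0, 0.0, 0.0, 1.0]]
tester [([594.0, -89.0, 1.0], 0.89)]
lever_pivot [([581.0, -143.0, 132.0], 0.86)]
lever_tab [([512.0, -124.0, 89.0], 0.63)]
table_axis [([610.0, -32.0, 108.0], 0.7), ([451.0, 68.0, 9.0], 0.5)]
crank_grip []
stylus_tip [([631.0, -155.0, 52.0], 0.64), ([601.0, -66.0, 92.0], 0.62)]
panel_table [([611.0, -34.0, 68.0], 0.73)]
magnifier []
beam [([558.0, -209.0, 164.0], 0.66)]
panel_stack [([379.0, -214.0, -2.0], 0.89)]
tape_roll [([453.0, 67.0, 5.0], 0.83)]
mixing_cup [([551.0, 449.0, 2.0], 0.82)]
paint_tin [([585.0, -511.0, -0.0], 0.69)]
top 56.46793268783896 314.4961507284477 243.21899235460447 [[0.042, -0.999, -0.004, -30.773], [-0.975, -0.04, -0.218, 522.263], [0.217, 0.014, -0.976, 1168.191], [0.0, 0.0, 0.0, 1.0]]
tester [([597.0, -95.0, 2.0], 0.6)]
lever_pivot [([585.0, -141.0, 132.0], 0.83)]
lever_tab [([510.0, -123.0, 90.0], 0.7), ([379.0, -209.0, 2.0], 0.6)]
table_axis [([614.0, -34.0, 105.0], 0.76)]
crank_grip [([646.0, 74.0, 106.0], 0.88)]
stylus_tip []
panel_table [([608.0, -32.0, 69.0], 0.72)]
magnifier []
beam [([563.0, -209.0, 161.0], 0.93)]
panel_stack [([380.0, -213.0, 2.0], 0.74), ([508.0, -123.0, 88.0], 0.42)]
tape_roll [([450.0, 62.0, -3.0], 0.91)]
mixing_cup [([549.0, 445.0, -0.0], 0.66)]
paint_tin [([583.0, -508.0, 1.0], 0.9)]
1.4 [4.44366988e-01 3.10998078e+00 2.85783845e-05] 85.62253760331936
```

View pics/side0.png

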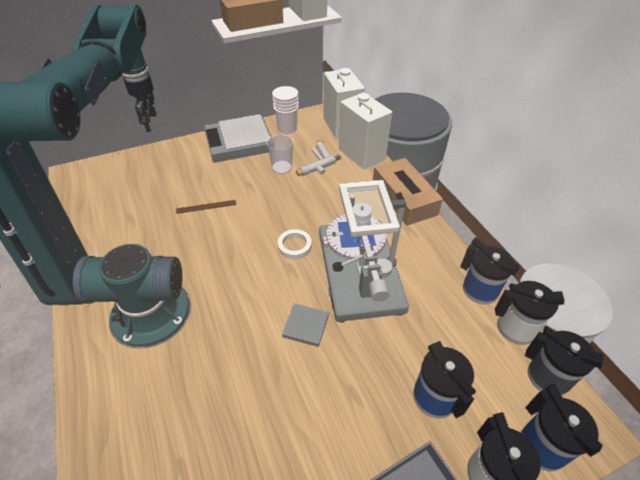

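View pics/top0.png

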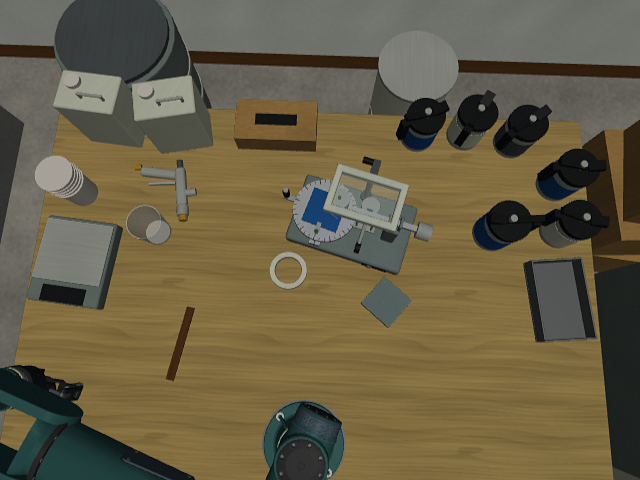

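```bash
cat > fit.py <<'E'
import numpy as np
from scipy.optimize import least_squares
# tester-frame xy -> world: fit x0,y0,yaw
P=[(0,0,594,-89),(0,0,597,-95),(4,-50,581,-143),(4,-50,585,-141),(0,65,610,-32),(0,65,614,-34),(0,65,611,-34),(0,65,608,-32),(0,-120,558,-209),(0,-120,563,-209),(0,30,601,-66)]
P=np.array(P,float)
c90=90*np.cos(np.pi/6)
P=np.vstack([P,[4-c90,-50,512,-124],[4-c90,-50,510,-123]])
def T(q,p):
    c,s=np.cos(q[2]),np.sin(q[2]); return np.c_[q[0]+c*p[:,0]-s*p[:,1], q[1]+s*p[:,0]+c*p[:,1]]
r=least_squares(lambda q:(T(q,P[:,:2])-P[:,2:]).ravel(),[595,-90,-.2],loss="soft_l1",f_scale=3)
print(r.x, np.degrees(r.x[2])); print(np.round(r.fun.reshape(-1,2),1).tolist())
c,s=np.cos(r.x[2]),np.sin(r.x[2])
ax=T(r.x,np.array([[0,65]]))[0]
d=np.array([646,74])-ax; l=np.array([c*d[0]+s*d[1],-s*d[0]+c*d[1]]); print("axis",ax,"grip local",l,np.hypot(*l),"reading",np.degrees(np.arctan2(l[1],-l[0])))
E
python3 fit.py
```

```text
[ 5.93849972e+02 -9.43462349e+01 -2.72112779e-01] -15.590913798019375
[[-0.2, -5.3], [-3.2, 0.7], [3.3, -0.6], [-0.7, -2.6], [1.3, 0.3], [-2.7, 2.3], [0.3, 2.3], [3.3, 0.3], [3.6, -0.9], [-1.4, -0.9], [0.9, 0.5], [-2.8, 1.4], [-0.8, 0.4]]
axis [611.31983186 -31.7378968 ] grip local [  4.9852531 111.1681795] 111.27990331237046 reading 92.56766570923466
```

```bash
cat > h.py <<'E'
import numpy as np
from scipy.spatial.transform import Rotation as R
from station import manip, eyes, models
X0,Y0,YAW=593.85,-94.35,-0.2721
RZ=R.from_euler("z",YAW)
def W(p): return RZ.apply(np.array(p,float))+[X0,Y0,0]
def tilt(b,flip=1):   # fingers along tester +x, b deg below level; closing along tester y
    b=np.radians(b); z=np.array([np.cos(b),0,-np.sin(b)]); y=np.array([0,flip,0.]); x=np.cross(y,z)
    return RZ*R.from_matrix(np.c_[x,y,z])
def tab(q,r=90):
    a=q-np.pi/6; return np.array([4-r*np.cos(a),-50,131+r*np.sin(a)])
def beta(q): return 35+12*q/1.222
def st(m=""):
    s=manip.get_state(); print(m,round(s["clock"],2),np.round(s["eef_pos"],1),"F",np.round(s["ft_force"],1),"w",round(s["gripper_width"],1),"g",round(s["grasp_force"],1)); return s
def arc(q0,q1,off=np.zeros(3),step=.06,speed=60):
    for q in np.linspace(q0,q1,max(2,int(abs(q1-q0)/step)+1))[1:]:
        manip.move_l(W(tab(q))+off,speed,ori=tilt(beta(q),FL).as_rotvec()); 
        s=manip.get_state(); F=s["ft_force"]
        if np.linalg.norm(F)>60: print("high F",q,F); break
    st("arc %.2f"%q); return q
FL=-1
E
python3 - <<'E'
from h import *
for fl in (1,-1):
    for q in (0,.6,1.22):
        for back in (0,120):
            o=tilt(beta(q),fl); j=manip.ik(W(tab(q))-back*o.as_matrix()[:,2],o.as_rotvec()); print(fl,q,back,None if j is None else np.round(j,2))
E
```

```text
1 0 0 [-0.41 -0.3   2.35  0.7   0.18 -2.35]
1 0 120 None
1 0.6 0 [-0.41 -0.42  2.25  0.23  0.48 -1.86]
1 0.6 120 None
1 1.22 0 [-0.39 -0.38  2.06  0.12  0.72 -1.75]
1 1.22 120 [-0.43 -0.66  2.04  0.13  1.02 -1.75]
-1 0 0 [-0.41 -0.3   2.35  0.7   0.18  0.8 ]
-1 0 120 None
-1 0.6 0 [-0.41 -0.42  2.25  0.23  0.48  1.28]
-1 0.6 120 None
-1 1.22 0 [-0.39 -0.38  2.06  0.12  0.72  1.39]
-1 1.22 120 [-0.43 -0.66  2.04  0.13  1.02  1.39]
```

```bash
sed -i 's/return 35+12\*q/return B0+(B1-B0)*q/; s/^FL=-1/FL=-1; B0,B1=46,53/' h.py; python3 - <<'E'
from h import *
import h
for B0,B1 in ((44,52),(48,54)):
    h.B0,h.B1=B0,B1
    for q in (0,.6,1.22):
        for back in (0,60,100):
            o=tilt(beta(q),-1); j=manip.ik(W(tab(q))-back*o.as_matrix()[:,2],o.as_rotvec()); print(B0,q,back,None if j is None else np.round(j,2))
E
```

```text
44 0 0 [-0.4  -0.29  2.25  0.24  0.39  1.26]
44 0 60 [-0.42 -0.49  2.28  0.2   0.56  1.3 ]
44 0 100 [-0.44 -0.63  2.29  0.19  0.69  1.31]
44 0.6 0 [-0.4  -0.38  2.16  0.14  0.63  1.36]
44 0.6 60 [-0.42 -0.55  2.17  0.13  0.8   1.37]
44 0.6 100 [-0.43 -0.65  2.16  0.14  0.91  1.37]
44 1.22 0 [-0.38 -0.34  2.    0.09  0.82  1.42]
44 1.22 60 [-0.4  -0.47  1.99  0.09  0.97  1.42]
44 1.22 100 [-0.41 -0.55  1.97  0.1   1.06  1.42]
48 0 0 [-0.39 -0.27  2.2   0.17  0.49  1.33]
48 0 60 [-0.41 -0.46  2.22  0.15  0.65  1.35]
48 0 100 [-0.42 -0.58  2.23  0.15  0.77  1.35]
48 0.6 0 [-0.39 -0.36  2.13  0.12  0.7   1.39]
48 0.6 60 [-0.41 -0.51  2.12  0.11  0.86  1.39]
48 0.6 100 [-0.42 -0.61  2.11  0.11  0.97  1.39]
48 1.22 0 [-0.38 -0.32  1.97  0.08  0.87  1.43]
48 1.22 60 [-0.39 -0.44  1.96  0.08  1.01  1.43]
48 1.22 100 [-0.4  -0.52  1.94  0.09  1.1   1.43]
```

```bash
python3 - <<'E'
from h import *
import cv2
o=tilt(beta(0),FL); z=o.as_matrix()[:,2]
j=np.array(manip.ik(W(tab(0))-90*z,o.as_rotvec()))
k=j.copy(); k[0]=.6; manip.movej(k.tolist())
manip.command_gripper(44)
manip.movej(j.tolist()); s=st("pre")
im=eyes.camera("side"); cv2.imwrite("pics/a.png",cv2.resize(im[180:340,240:440],None,fx=3.5,fy=3.5)[:,:,::-1])
for c in ("side","top"):
    if c=="top": im2=eyes.camera("top")
    for n in ("lever_tab","lever_pivot"):
        print(c,n,[(np.round(d["centre"]).tolist(),round(d["score"],2)) for d in models.mark_of(n,c)[:1]])
print(W(tab(0)),W([4,-50,131]))
E
```

```text
pre 4.83 [ 449.  -105.3  150.7] F [ 0.6 -0.8  0.5] w 43.8 g 0.0
side lever_tab [([510.0, -123.0, 89.0], 0.56)]
side lever_pivot [([584.0, -146.0, 131.0], 0.69)]
top lever_tab [([506.0, -121.0, 89.0], 0.51)]
top lever_pivot [([585.0, -143.0, 131.0], 0.9)]
[ 509.19041296 -122.63808992   86.        ] [ 584.26509625 -143.58545085  131.        ]
```

View pics/a.png

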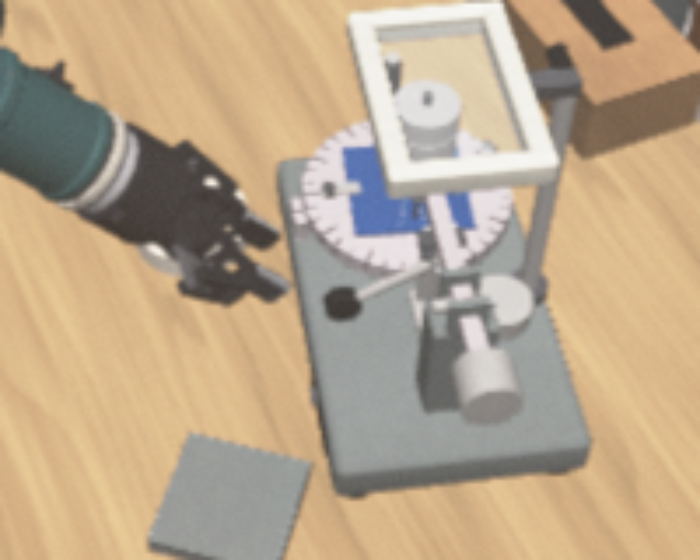

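The crop shows the open gripper lined up in front of the black tab (crop pixel 343,303; lever at its lower stop), with nothing in the way. The models agree with my fit to within about 3 mm.

```bash
python3 - <<'E'
from h import *
o=tilt(beta(0),FL).as_rotvec()
manip.move_l(W(tab(0)),80); st("at")
manip.command_gripper(0); s=st("closed")
if 10<s["gripper_width"]<18:
    arc(0,.3)
E
```

```text
at 6.41 [ 509.3 -122.7   86.4] F [-0.9  0.6 -0.1] w 43.8 g 0.0
closed 6.78 [ 509.3 -122.    86.6] F [-0.7  4.9  3.2] w 13.3 g 61.3
arc 0.30 8.03 [ 500.  -119.3  110.9] F [ 8.7  2.  -5.2] w 13.2 g 59.4
```

```bash
python3 - <<'E'
from h import *
q=.3
for t in (.6,.9,1.1,1.2,1.23,1.26):
    q=arc(q,t)
E
```

```text
arc 0.60 9.28 [ 497.4 -118.5  136.6] F [ 6.8  1.9 -4.4] w 13.2 g 60.2
arc 0.90 10.53 [ 501.6 -119.7  160. ] F [ 2.4  3.8 -8.4] w 12.9 g 59.7
arc 1.10 11.28 [ 511.6 -122.6  180.2] F [-0.9  6.4 -5.2] w 12.8 g 59.4
arc 1.20 11.58 [ 517.2 -124.2  188.1] F [ 0.2  4.9 -5. ] w 12.9 g 58.9
arc 1.23 11.83 [ 518.4 -124.5  189.7] F [-0.8  5.8 -4.7] w 13.1 g 58.9
arc 1.26 12.08 [ 520.3 -125.   191.9] F [ 0.1  4.3 -5. ] w 12.7 g 58.8
```

```bash
python3 - <<'E'
from h import *
import cv2
print(W(tab(1.26)))
q=1.26
for t in (1.29,1.32,1.35):
    q=arc(q,t)
    if np.linalg.norm(manip.get_state()["ft_force"])>18: break
im=eyes.camera("side"); cv2.imwrite("pics/b.png",cv2.resize(im[180:340,240:440],None,fx=3.5,fy=3.5)[:,:,::-1])
E
```

```text
[ 520.03821495 -125.66484693  191.44633715]
arc 1.29 12.33 [ 522.  -125.5  193.8] F [ 1.2  5.4 -5. ] w 12.6 g 58.8
arc 1.32 12.58 [ 523.7 -126.   195.6] F [ 1.   5.9 -4.9] w 12.7 g 59.4
arc 1.35 12.83 [ 524.  -126.   195.7] F [-7.5  7.  -4.6] w 13.1 g 60.1
```

View pics/b.png

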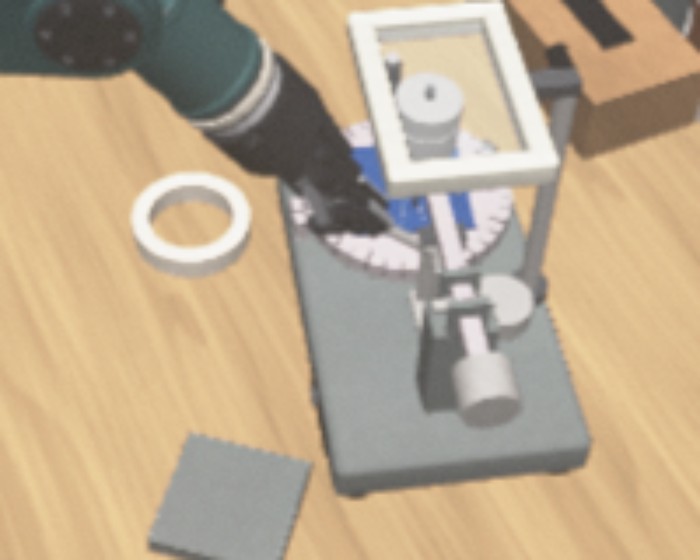

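The tab is held in the pads near its raised position (crop pixel 385,235), clear of the magnifier. The x-force is just starting to show the stop, so I'll press on until it is firm.

```bash
python3 - <<'E'
from h import *
q=1.35
for t in (1.38,1.41,1.44):
    q=arc(q,t)
    if np.linalg.norm(manip.get_state()["ft_force"])>22: break
E
```

```text
arc 1.38 13.13 [ 524.2 -126.1  195.8] F [-16.7   7.9  -3.5] w 13.2 g 60.8
arc 1.41 13.38 [ 524.5 -126.1  196. ] F [-23.9  10.   -0.6] w 12.9 g 61.5
```

```bash
python3 - <<'E'
from h import *
import cv2
manip.command_gripper(44); s=st("open")
z=R.from_rotvec(s["eef_rot"]).as_matrix()[:,2]
manip.move_l(np.array(s["eef_pos"])-110*z,150); st("back")
im=eyes.camera("top")
for n in ("lever_tab","crank_grip","table_axis","lever_pivot"):
    print(n,[(np.round(d["centre"],1).tolist(),round(d["score"],2)) for d in models.mark_of(n,"top")[:1]])
print("exp",W(tab(1.222)))
cv2.imwrite("pics/c.png",cv2.resize(im[140:290,260:460],None,fx=4,fy=4,interpolation=cv2.INTER_CUBIC)[:,:,::-1])
# crank grasp feasibility: vertical tool, closing along world angle a
for th in (92.5,61,30):
    t=np.radians(th); p=W([-112*np.cos(t),65+112*np.sin(t),109])
    for a in (-90,-60,-30,0,30,60,90):
        j=manip.ik(p,(R.from_euler("z",a,degrees=True)*R.from_euler("x",np.pi)).as_rotvec()); print(th,a,None if j is None else np.round(j,2))
E
```

```text
open 13.78 [ 530.6 -129.1  203.3] F [-0.6  1.3  0.3] w 44.2 g 0.0
back 14.68 [ 467.9 -111.5  290.9] F [ 0.1  0.2 -0.4] w 44.0 g 0.0
lever_tab [([519.0, -126.1, 194.0], 0.41)]
crank_grip [([648.0, 71.2, 104.7], 0.86)]
table_axis [([610.3, -33.0, 105.6], 0.77)]
lever_pivot [([586.5, -146.6, 135.8], 0.81)]
exp [ 517.87266112 -125.06061344  188.86946481]
92.5 -90 None
92.5 -60 None
92.5 -30 [ 0.03  0.37  1.31 -0.    1.46  2.12]
92.5 0 [ 0.03  0.37  1.31 -0.    1.46  1.6 ]
92.5 30 [ 0.03  0.37  1.31 -0.    1.46  1.08]
92.5 60 [ 0.03  0.37  1.31 -0.    1.46  0.55]
92.5 90 [ 0.03  0.37  1.31 -0.    1.46  0.03]
61 -90 None
61 -60 None
61 -30 [ 0.04  0.24  1.47 -0.    1.43  2.13]
61 0 [ 0.04  0.24  1.47 -0.    1.43  1.61]
61 30 [ 0.04  0.24  1.47 -0.    1.43  1.08]
61 60 [ 0.04  0.24  1.47 -0.    1.43  0.56]
61 90 [ 0.04  0.24  1.47 -0.    1.43  0.04]
30 -90 None
30 -60 None
30 -30 [-0.02  0.12  1.61 -0.    1.41  2.08]
30 0 [-0.02  0.12  1.61 -0.    1.41  1.56]
30 30 [-0.02  0.12  1.61 -0.    1.41  1.03]
30 60 [-0.02  0.12  1.61 -0.    1.41  0.51]
30 90 [-0.02  0.12  1.61 -0.    1.41 -0.02]
```

View pics/c.png

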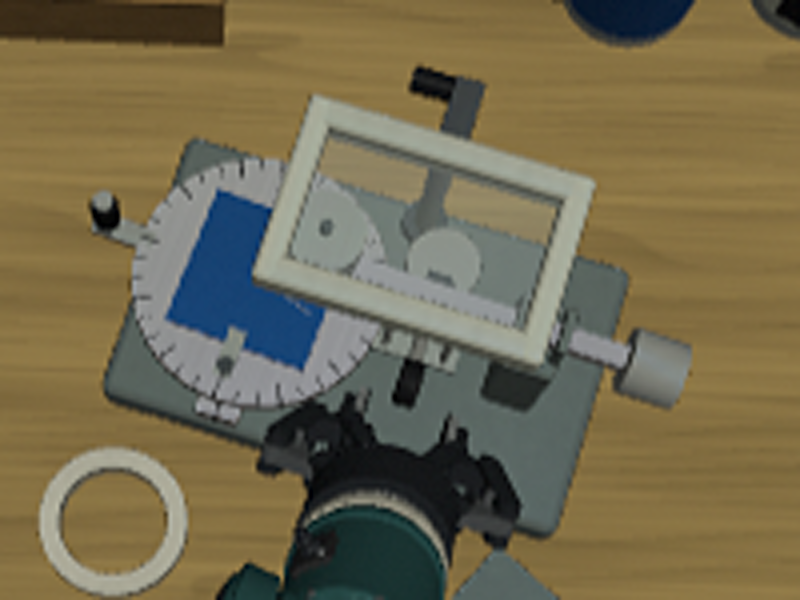

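The lever has stayed raised: the tab is at crop (408,380), measured at z 194. The crank grip is at (103,212) and stands clear, and the index blocks at the disc's front are at (218,408).

```bash
cat >> h.py <<'E'
AX=np.array([611.3,-31.9])
def grip(th,z=112,r=112):
    t=np.radians(th); v=RZ.apply([-r*np.cos(t),r*np.sin(t),0]); return np.array([AX[0]+v[0],AX[1]+v[1],z])
OC=(R.from_euler("z",100,degrees=True)*R.from_euler("x",np.pi)).as_rotvec()
def reading(p):
    v=RZ.inv().apply([p[0]-AX[0],p[1]-AX[1],0]); return np.degrees(np.arctan2(v[1],-v[0])),np.hypot(v[0],v[1])
E
python3 - <<'E'
from h import *
manip.move_ptp([490,90,300],OC)
manip.command_gripper(54)
manip.move_ptp(grip(93.3,190),OC)
manip.move_l(grip(93.3),100); st("at")
manip.command_gripper(0); s=st("closed"); print(reading(s["eef_pos"]))
E
```

```text
at 18.28 [648.1  74.1 113. ] F [ 0.7 -0.1  0.1] w 54.5 g 0.0
closed 18.7 [647.9  74.  113.1] F [-1.2 -0.4  2.5] w 17.6 g 58.5
(np.float64(93.48549588378779), np.float64(112.07911760585546))
```

```bash
python3 - <<'E'
from h import *
for th in np.linspace(93.5,30,14)[1:]:
    manip.move_l(grip(th),60); s=manip.get_state()
    v=RZ.inv().apply(s["ft_force"]); t=np.radians(th)
    print(round(th,1),np.round(reading(s["eef_pos"]),2),"rad F",round(float(v[:2]@[-np.cos(t),np.sin(t)]),1),"tan",round(float(v[:2]@[-np.sin(t),-np.cos(t)]),1),round(s["clock"],1))
    if np.linalg.norm(s["ft_force"])>50: break
E
```

```text
88.6 [ 88.4  112.07] rad F -0.9 tan 2.5 19.0
83.7 [ 83.36 112.03] rad F -0.6 tan 2.1 19.3
78.8 [ 78.32 112.02] rad F -1.4 tan 0.6 19.6
74.0 [ 73.4  111.98] rad F -0.7 tan 0.5 19.9
69.1 [ 68.51 111.95] rad F -1.6 tan 1.8 20.2
64.2 [ 63.65 111.91] rad F -1.4 tan 0.3 20.5
59.3 [ 58.74 111.89] rad F -1.9 tan 2.6 20.9
54.4 [ 53.86 111.86] rad F -1.9 tan 1.5 21.2
49.5 [ 48.98 111.85] rad F -2.0 tan 1.2 21.5
44.7 [ 44.12 111.81] rad F -1.1 tan 1.0 21.8
39.8 [ 39.24 111.82] rad F -1.6 tan 1.3 22.1
34.9 [ 34.36 111.78] rad F -2.5 tan 1.1 22.4
30.0 [ 29.5  111.77] rad F -2.9 tan 1.8 22.7
```

```bash
python3 - <<'E'
from h import *
import cv2
manip.move_l(grip(30.4),60); st()
manip.command_gripper(50); p=manip.get_state()["eef_pos"]
manip.move_l([p[0],p[1],200],150)
manip.move_ptp([400,150,300],OC); st("away")
im=eyes.camera("top")
for n in ("crank_grip","table_axis","lever_tab"):
    for d in models.mark_of(n,"top")[:1]: print(n,np.round(d["centre"],1),d["score"],reading(d["centre"]))
P=eyes.camera_params("top"); f=240/np.tan(np.radians(P["fovy"]/2)); E=P["extrinsics"]
def px(p):
    c=E[:3,:3]@np.asarray(p)+E[:3,3]; return np.array([P["cx"]+f*c[0]/c[2],P["cy"]+f*c[1]/c[2]])
a=px(grip(0,85,88)); print("index pred",a,"0-line/crank pred",px(grip(30,107)),"axis",px([*AX,85]))
x0,y0=285,165; S=8
big=cv2.resize(im[y0:y0+90,x0-5:x0+75],None,fx=6.6,fy=6.6,interpolation=cv2.INTER_CUBIC)
for th,c in ((0,(255,0,0)),(30,(0,255,0))):
  for r in (95,120):
    u=(px(grip(th,85,r))-[x0-5,y0])*6.6; cv2.circle(big,tuple(int(v) for v in u),3,c,-1)
cv2.imwrite("pics/d.png",big[:,:,::-1])
E
```

```text
22.95 [533.   47.8 113. ] F [ 0.6 -2.9  8. ] w 17.5 g 59.1
away 24.9 [400.2 149.6 298.5] F [ 0.2 -0.2 -0.8] w 50.5 g 0.0
crank_grip [532.6  46.9 105. ] 0.94 (np.float64(29.446196662308722), np.float64(111.36934048471323))
table_axis [609.5 -32.8 106.7] 0.81 (np.float64(-42.155232782588236), np.float64(2.0124611797497693))
lever_tab [ 517.5 -123.   192.7] 0.59 (np.float64(-59.75358014258908), np.float64(130.75798254791172))
index pred [314.24065624 239.72335862] 0-line/crank pred [292.97803266 234.63513689] axis [324.231042   209.78335456]
```

View pics/d.png

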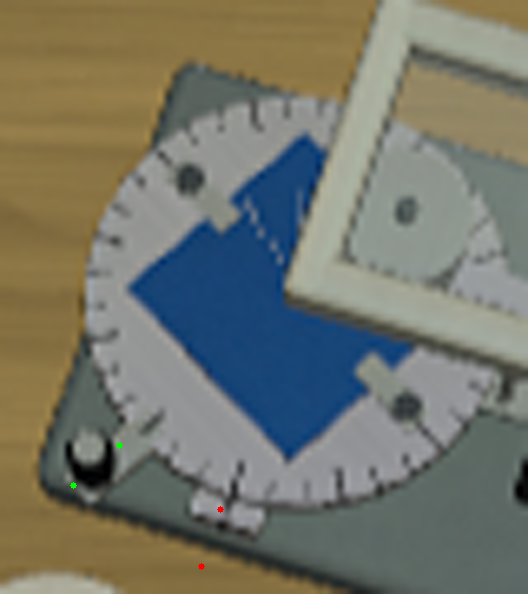

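```bash
python3 - <<'E'
from h import *
import cv2
ims=np.mean([eyes.camera("top").astype(np.float32).mean(2) for _ in range(4)],0)
P=eyes.camera_params("top"); f=240/np.tan(np.radians(P["fovy"]/2)); E=P["extrinsics"]
th=np.arange(-16,50,.25); rr=np.arange(66,112,1.)
T,Rr=np.meshgrid(th,rr); t=np.radians(T)
v=RZ.apply(np.c_[(-Rr*np.cos(t)).ravel(),(Rr*np.sin(t)).ravel(),0*t.ravel()])+[AX[0],AX[1],85]
c=v@E[:3,:3].T+E[:3,3]
mx=(P["cx"]+f*c[:,0]/c[:,2]).reshape(T.shape).astype(np.float32); my=(P["cy"]+f*c[:,1]/c[:,2]).reshape(T.shape).astype(np.float32)
U=cv2.remap(ims,mx,my,cv2.INTER_CUBIC)
cv2.imwrite("pics/e.png",cv2.resize(np.clip(U,0,255).astype(np.uint8),(792,552),interpolation=cv2.INTER_CUBIC))
for i in range(0,len(rr),2):
    m=(th>-7)&(th<4); k=np.argmin(U[i][m]); w=np.clip(np.median(U[i][m])-U[i][m],0,None); print(rr[i],round(th[m][k],2),round(float((w*th[m]).sum()/(w.sum()+1e-6)),2),round(float(U[i][m].min())),end=" | ")
E
```

```text
66.0 3.75 2.08 148 | 68.0 3.75 2.43 148 | 70.0 0.25 0.63 148 | 72.0 -0.25 -0.17 122 | 74.0 -0.5 -0.43 77 | 76.0 -0.75 -0.79 66 | 78.0 -0.75 -0.92 97 | 80.0 -0.25 -0.08 108 | 82.0 -0.25 -0.2 64 | 84.0 -0.5 -0.59 38 | 86.0 -1.0 -0.75 41 | 88.0 -1.0 -0.66 46 | 90.0 -0.25 -0.39 55 | 92.0 -0.5 -0.49 65 | 94.0 -0.75 -0.64 96 | 96.0 -1.0 -0.85 114 | 98.0 -1.0 -0.68 84 | 100.0 -0.75 -1.0 28 | 102.0 -0.5 -2.21 37 | 104.0 -0.75 -1.19 66 | 106.0 2.0 1.53 61 | 108.0 -0.25 0.55 40 | 110.0 -5.0 -4.36 39 |
```

View pics/e.png

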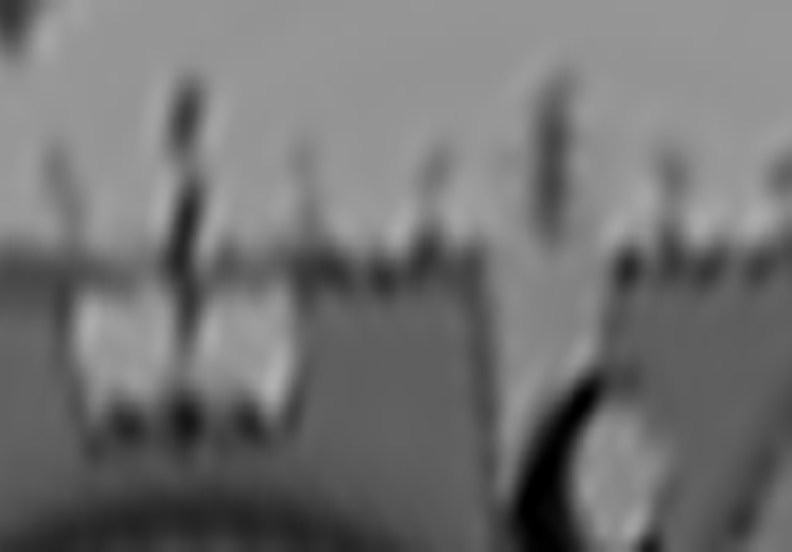

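The unwrapped scale shows the long 30° line (x 185) meeting the index gap (x 185). The zero line with the crank is at x 550, 30.3° away. So the reading is 30° to within about 0.3°, and I can lower the lever.

```bash
python3 - <<'E'
from h import *
manip.command_gripper(44)
g=np.array([519.5,-125.3,192.]); o=tilt(beta(1.222),FL); z=o.as_matrix()[:,2]
manip.move_ptp(g-110*z,o.as_rotvec()); st("pre")
manip.move_l(g,100); st("at")
manip.command_gripper(0); s=st("closed")
off=np.array(s["eef_pos"])-W(tab(1.222)); np.save("off.npy",off); print(off)
if 10<s["gripper_width"]<18:
    q=1.222
    for t in (1.1,.95,.8): q=arc(q,t,off,.04,45)
E
```

```text
pre 26.77 [ 455.9 -107.2  280.2] F [0.  1.1 0.5] w 44.1 g 0.0
at 28.02 [ 519.7 -125.4  192.9] F [ 0.8 -0.5  0.6] w 43.7 g 0.0
closed 28.4 [ 519.6 -124.8  193. ] F [-3.4  4.9  3.8] w 13.2 g 59.5
[1.77675624 0.27427664 4.08664795]
arc 1.10 29.15 [ 515.8 -123.6  188.4] F [4.1 2.7 5.1] w 13.2 g 60.1
arc 0.95 29.9 [ 509.5 -121.9  178.2] F [-7.3  5.7 13.1] w 13.0 g 63.3
arc 0.80 30.65 [ 503.4 -120.2  163.1] F [-13.6   5.2  13. ] w 12.8 g 66.3
```

```bash
python3 - <<'E'
from h import *
off=np.load("off.npy"); q=.8
for t in (.65,.5,.35,.25): q=arc(q,t,off,.04,45)
import cv2
im=eyes.camera("side"); 
print([(np.round(d["centre"]).tolist(),round(d["score"],2)) for d in models.mark_of("lever_tab","side")[:1]])
E
```

```text
arc 0.65 31.4 [ 499.9 -119.1  147.7] F [-11.2   5.6   8.4] w 13.2 g 68.1
arc 0.50 32.15 [ 498.8 -118.8  132.9] F [-7.7  3.4  5. ] w 13.0 g 69.2
arc 0.35 32.9 [ 499.7 -119.1  118.8] F [-6.2  2.9  4.3] w 13.0 g 70.4
arc 0.25 33.4 [ 501.5 -119.6  109.7] F [-5.8  3.5  4.1] w 13.0 g 70.8
[([500.0, -120.0, 117.0], 0.57)]
```

```bash
python3 - <<'E'
from h import *
off=np.load("off.npy"); q=.25
for t in (.15,.1,.05,0,-.03,-.06,-.09,-.12):
    q=arc(q,t,off,.025,25)
    if manip.get_state()["ft_force"][2]>18: break
eyes.camera("side"); 
print([(np.round(d["centre"]).tolist(),round(d["score"],2)) for d in models.mark_of("lever_tab","side")[:1]])
E
```

```text
arc 0.15 34.5 [ 504.1 -120.3  100.9] F [-7.   2.4  2.3] w 13.2 g 71.2
arc 0.10 34.83 [ 505.6 -120.7   96.5] F [-6.9  3.5  2.7] w 13.4 g 71.4
arc 0.05 35.33 [ 507.4 -121.3   92.4] F [-8.3  2.8  3. ] w 13.5 g 71.7
arc 0.00 35.83 [ 509.4 -121.8   88.4] F [-8.1  3.3  3.2] w 13.1 g 71.9
arc -0.03 36.09 [ 510.7 -122.1   86.1] F [-10.7   3.5   5.1] w 13.0 g 72.4
arc -0.06 36.35 [ 511.6 -122.4   84.5] F [-25.6   6.9  17.5] w 12.8 g 75.8
arc -0.09 36.61 [ 512.7 -122.5   83.3] F [-42.9  11.6  32.7] w 13.1 g 80.9
[([513.0, -124.0, 88.0], 0.61)]
```

```bash
python3 - <<'E'
from h import *
import cv2
off=np.load("off.npy"); arc(-.09,-.06,off,.025,25)
manip.command_gripper(40); s=st("open")
z=R.from_rotvec(s["eef_rot"]).as_matrix()[:,2]
manip.move_l(np.array(s["eef_pos"])-80*z,100); st("back")
manip.move_ptp([400,150,300],OC)
im=eyes.camera("side"); 
for n in ("lever_tab","stylus_tip"): print(n,[(np.round(d["centre"]).tolist(),round(d["score"],2)) for d in models.mark_of(n,"side")[:2]])
im2=eyes.camera("top")
for n in ("lever_tab","crank_grip"): print(n,[(np.round(d["centre"]).tolist(),round(d["score"],2)) for d in models.mark_of(n,"top")[:1]])
a=cv2.resize(im[195:325,310:410],(400,520)); b=cv2.resize(im2[150:280,280:380],(400,520))
cv2.imwrite("pics/f.png",np.hstack([a,b])[:,:,::-1])
E
```

```text
arc -0.06 36.97 [ 511.9 -122.4   84.3] F [-15.7   4.7  10.3] w 13.3 g 74.9
open 37.34 [ 513.6 -123.2   85.2] F [ 0.3 -0.3 -0.2] w 39.8 g 0.0
back 38.29 [ 459.7 -108.1  141.9] F [-0.2 -0.   0. ] w 39.9 g 0.0
lever_tab [([511.0, -123.0, 90.0], 0.61)]
stylus_tip [([601.0, -63.0, 94.0], 0.7)]
lever_tab [([506.0, -122.0, 90.0], 0.65)]
crank_grip [([532.0, 49.0, 104.0], 0.63)]
```

View pics/f.png

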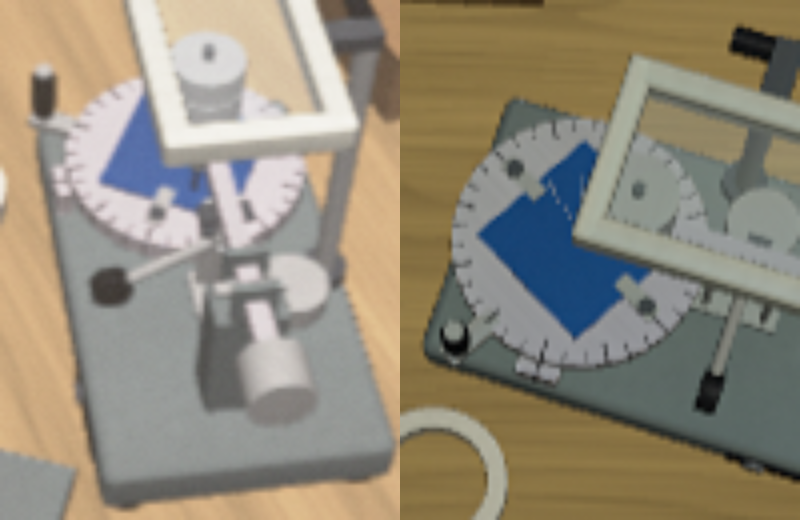

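The lever is down (tab at about (112,285) on the left, z 90, the same reading as at the start). The beam rests on its stylus, and the 30° line is still on the index at (542,365) on the right.

```bash
python3 -c "
from station import manip
print(manip.finish_job())"
```

```text
the job is handed in; nothing more can be done
None
```

I lifted the stylus with the lever to its upper stop, turned the table to 30° (the scale picture puts it within about 0.3°), lowered the lever under grip to its lower stop, let go, and handed in the job; the result of the judging was not shown.

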